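# Make up two soap kits

### The arm

A 6-joint arm with a two-finger parallel gripper is mounted at the origin on a cart in front of the work surface, level with it; the furniture and walls round the work are solid. World frame = base frame: x ahead of the robot, y to its left, z up, the work surface at z = 0. Lengths are in mm, angles in rad, forces in N, time in s.
With the tool pointing down it reaches from about 275 to 850 mm from the base axis. Payload 5.2 kg.
Tool frame: the origin (TCP) lies between the finger pads; the fingertips stand 25 mm ahead of it and the grasp point (between the pads) lies 6 mm ahead of it; z points along the fingers, y is the direction in which the jaws open and shut (so a half turn about z gives the same grasp; the last joint's range is limited). The gripper opens to 85 mm and grips with 20 to 120 N. Pads are 22 mm wide; open, the fingers measure 114 mm over their backs; the gripper's body (76 mm by 85 mm) begins 54 mm behind the grasp point. The pads swing forward as they close: fully open they stand 13 mm farther back than shut.
Start: joints at [0.914, 0.259, 1.535, -0, 1.348, -0.203], TCP at [241.091, 494.348, 256.31] pointing down, gripper open.
Joint ranges: [-3.14, 3.14], [-0.91, 2.08], [0.19, 2.58], [-1.22, 4.36], [0.22, 2.71], [-3.12, 3.12]. Speed limits (rad/s): [2.57, 2.57, 3.14, 3.14, 3.14, 3.14].

### API

Orientations are given as [roll, pitch, yaw] about the fixed x, y, z axes, in that order (R = Rz(yaw) Ry(pitch) Rx(roll)).
In Python, from workcell import sense, vision, job gives the robot as it stands.
- The arm moves only by the shell command python3 -m jog 'ROWS'. ROWS is a JSON object of lists of equal length, an entry for each row: "delta_rot": the turn, a rotation vector about the tool's x, y, z in rad, a list of three; "linear": the shift along the tool's x, y, z in cm, a list of three; "fingers": the finger opening in cm, from 0 to 8.54. In form: {"delta_rot": [[rx, ry, rz], ...], "linear": [[dx, dy, dz], ...], "fingers": [fingers, ...]}. A call has 1 to 12 rows; each row is the pose to reach, as a shift and turn from the pose commanded when the call began, along the tool's axes at that moment; what a row does not reach only later rows make up. A row lasts 1/8 s, in which the tool goes at most 62.5 mm and 10.7 degrees, less where a joint would pass 70% of its speed; a pose out of reach is approached as far as the arm can. A call with a gripper value outside its range is refused whole. The fingers move at their own pace and stop on an object; the grip force is fixed at half the most. Time passes only in rows, so rows that repeat a pose let the fingers close. It gives the time, the measured TCP pose, the force and the opening at its end, in the units of the state.
- sense(): the state, without advancing time (a new reading comes with each control period).
- vision.get_image(name): name is "scene" or "top" or "wrist"; returns (picture, depth): 420x560x3 uint8, blue, green, red; 420x560 float32, mm along the optical axis (not along the pixel's ray), 0 where there is no reading.
- vision.calibration(name): a dict with "vfov" (degrees; the focal length in pixels is half the picture's height over the tangent of half this angle, whatever the lens; pixels are square), "cx", "cy" (the principal point, pixels), "D" ([k1, k2, p1, p2, k3] as OpenCV has them; the pictures are not rectified), "rvec" (rotation vector, rad) and "tvec" (3), from world to camera coordinates, as OpenCV has them. Camera axes: x right, y down, z forward; pixel columns grow to the right and rows downward; lengths in mm; the calibration is good to about 2 mm. A picture is of the moment at which its call begins: read the wrist's pose just before it. calibration takes no time and is no camera call; for the wrist camera it gives the pose at the moment of the call.
- job.job_done(): hands the job in, once; it reports no verdict.
The state is a dict: "clock": time; "joint_positions": joint angles; "dq": joint speeds; "joint_torque": joint torques, N m; "position": TCP position; "orientation": TCP orientation; "wrist_force": force on the tool from outside, world axes, zero at the start; "wrist_torque": the same for the moment, N m; "grip_width": finger opening in mm.
Only numpy, scipy, OpenCV 4.12 (cv2) and the standard library are available. Lean on these libraries where they do the work, as an engineer would, in place of code of your own. Each camera call takes 0.05 s, during which the arm holds its last target. There are 200 camera calls.

### The job

Make up the two kits from the stock between the trays. The three-bay tray gets the flat soap bar in its big bay, the dropper bottle in the middle bay and the wooden stamp in the small end bay; the two-bay tray gets the pigment jar and the tall two-layer soap block, one in each bay, either way round. Everything sits upright (the bar flat) on the floor of its bay, and the balm tin and the roll of tape stay where they are.

Things in the scene. Friction and masses are not known exactly. Their poses are not given: they have to be found in the camera images.
- tray_three: low wooden tray, grey felt floors, THREE bays in a row, 244 x 90 mm, fixed, left or right of the stock. Origin under its centre on the table, x along the row, y across, z up. Walls 5 mm, rim 12 mm and bay floors 4 mm above the table. Inside, x by y: big bay 104 x 80 mm, centre x = -65 mm; middle bay 60 x 80, centre x = +22; small end bay 60 x 80, centre x = +87; all at y = 0.
- tray_two: low wooden tray, grey felt floors, TWO equal square bays, 167 x 86 mm, fixed, on the other side of the stock. Origin under its centre on the table, x along the pair, y across, z up. Walls 5 mm, rim 12 mm and bay floors 4 mm above the table. Bays 76 x 76 mm inside, centres at x = -40.5 and +40.5 mm, y = 0.
- soap_bar: flat cream soap bar, 54 mm (its x) by 80 mm (its y), 25 mm high, lying flat in the stock between the two trays; 0.1 kg. Origin at the centre of its underside, z up. Pinch it across its 54 mm (along its x).
- dropper: amber glass dropper bottle with a black rubber bulb, 97 mm high; the round body is 32 mm across up to about 60 mm, the bulb above it 20 mm across; 0.045 kg. Stands upright on the table in the stock between the two trays; origin at the centre of its underside, z up. The other dropper bottles, at the back of the table, are not part of the stock.
- stamp: turned wooden soap stamp, 64 mm high, foot 36 mm across, head (from 28 mm up) about 30 mm across; 0.05 kg. Stands upright on the table in the stock between the two trays; origin at the centre of its underside, z up.
- pigment_jar: round glass pigment jar with a wooden lid, 49 mm across, 70 mm high (lid from 58 mm up, 47 mm across); 0.09 kg. Stands upright on the table in the stock between the two trays; origin at the centre of its underside, z up. The other jars, at the back of the table, are not part of the stock.
- block_soap: tall two-layer soap block (white over orange) standing on end, 44 mm (its x) by 57 mm (its y), 73 mm high; 0.15 kg. Stands upright on the table in the stock between the two trays; origin at the centre of its underside, z up. Pinch it across its 44 mm (along its x).
- balm_tin: bystander: round flat metal balm tin, 74 mm across, 34 mm high, standing loose among the stock; it goes into no kit. Origin at the centre of its underside.
- tape_roll: bystander: roll of tape lying loose behind the stock, 100 mm across, 25 mm high; leave it. Origin at the centre of its underside.
Not all that is in view belongs to the job. Leave any pink or red look-alike of the pigment_jar alone. What is shaped like the soap_bar but green or turquoise is not meant.

How it is judged (in metres and radians):
At the end, for the whole second after the job is handed in: Each of the five stands (bar lies) on the floor of its bay, anywhere it fits between the walls (underside under 8 mm above the table, tilt under 0.12 rad), released and at rest; jar and block in either bay of the two-bay tray; tin and tape within 25 mm of their start (x of soap_bar in the frame of tray_three between -0.081 and -0.049 m and y of soap_bar in the frame of tray_three between -0.018 and 0.018 m and z of soap_bar in the frame of tray_three between 0 and 0.008 m and x of dropper in the frame of tray_three between 0.004 and 0.04 m and y of dropper in the frame of tray_three between -0.028 and 0.028 m and z of dropper in the frame of tray_three between 0 and 0.008 m and x of stamp in the frame of tray_three between 0.069 and 0.105 m and y of stamp in the frame of tray_three between -0.028 and 0.028 m and z of stamp in the frame of tray_three between 0 and 0.008 m and (((x of pigment_jar in the frame of tray_two between -0.0605 and -0.0205 m and y of pigment_jar in the frame of tray_two between -0.02 and 0.02 m and z of pigment_jar in the frame of tray_two between 0 and 0.008 m) and (x of block_soap in the frame of tray_two between 0.0205 and 0.0605 m and y of block_soap in the frame of tray_two between -0.02 and 0.02 m and z of block_soap in the frame of tray_two between 0 and 0.008 m)) or ((x of block_soap in the frame of tray_two between -0.0605 and -0.0205 m and y of block_soap in the frame of tray_two between -0.02 and 0.02 m and z of block_soap in the frame of tray_two between 0 and 0.008 m) and (x of pigment_jar in the frame of tray_two between 0.0205 and 0.0605 m and y of pigment_jar in the frame of tray_two between -0.02 and 0.02 m and z of pigment_jar in the frame of tray_two between 0 and 0.008 m))) and angle between each of soap_bar, dropper, stamp, pigment_jar, block_soap's own z axis and vertical below 0.12 rad and linear speed of each of soap_bar, dropper, stamp, pigment_jar, block_soap below 0.02 m/s and distance of each of balm_tin, tape_roll from where it was at the start of the episode below 0.025 m); the robot touches nothing.
It fails at once if the balm tin is pushed more than 25 mm from its place (distance of balm_tin from where it was at the start of the episode above 0.025 m).
It fails at once if the roll of tape is pushed more than 25 mm from its place (distance of tape_roll from where it was at the start of the episode above 0.025 m).
It also fails if it takes over 125 s, if anything falls off the work surface, if the arm or the gripper's body presses on something with over 40 N, if the wrist force passes 120 N, or if a joint passes its speed limit or range.

## Working session

There is one attempt and no reset: what is moved stays moved. The work goes in short steps, Python scripts to look and compute and a shell command to move; the robot and the scene stay as the last step left them, time stands still between calls to the robot, and variables do not carry over. Pictures are saved under pics/ and viewed, about 12 in all and at most 16, crops included, and the job is handed in when it is done.

```bash
ls; mkdir -p pics; python3 - <<'E'
from workcell import sense, vision
import cv2
s=sense(); print(s['clock'],s['position'],s['orientation'])
for n in ['scene','top']:
    im,d=vision.get_image(n); cv2.imwrite(f'pics/{n}0.png',im)
    import numpy as np; np.save(f'pics/{n}0.npy',d)
    print(n,vision.calibration(n))
E
```

```text
pics
0.0 [240.74743798 493.93646961 255.45497591] [-3.13974003e+00 -3.92855199e-04  2.68782466e+00]
scene {'vfov': 43.70150043249875, 'cx': 281.1711922477973, 'cy': 221.2877801550911, 'D': array([-0.09242168,  0.        ,  0.        ,  0.        ,  0.        ]), 'rvec': array([ 2.14927903, -0.66231943,  0.30174032]), 'tvec': array([-448.80267553,  233.05822327, 1081.14357685])}
top {'vfov': 54.557486054054536, 'cx': 274.01002083150024, 'cy': 215.528075051769, 'D': array([-0.09886688,  0.        ,  0.        ,  0.        ,  0.        ]), 'rvec': array([ 2.22780903, -2.16020964,  0.13111344]), 'tvec': array([-34.36343649, 558.01686   , 867.36405883])}
```

View pics/top0.png

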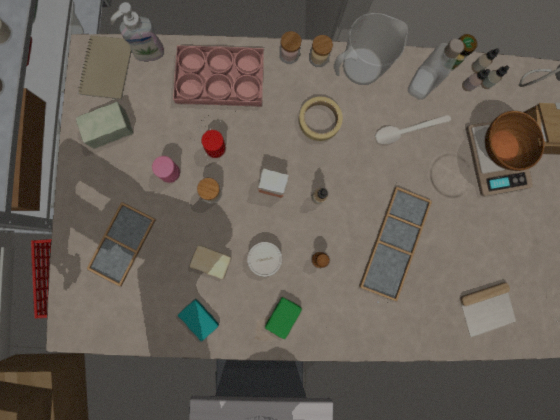

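View pics/scene0.png

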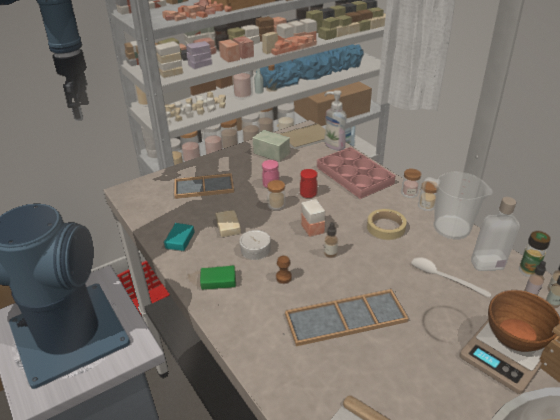

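Top view, candidates:
- **Trays:** tray_two is at (123,245) and tray_three at (396,242).
- **Soap bar:** cream bar at (210,262). The green (283,318) and turquoise (198,320) ones are look-alikes.
- **Jar:** the wooden-lidded jar at (207,188). The pink (166,169) and red (213,144) ones are look-alikes, and the jars at (290,44) are at the back.
- **Dropper:** (321,195). The ones at (480,75) are at the back.
- **Others:** stamp (320,260), block (273,183), tin (265,259), tape (320,118).

One enlarged crop to confirm, plus the helpers.

```bash
cat > h.py <<'E'
import numpy as np, cv2
from workcell import sense, vision
from scipy.spatial.transform import Rotation as Rn
def cam(c,h=420):
    f=h/2/np.tan(np.radians(c['vfov']/2))
    return np.array([[f,0,c['cx']],[0,f,c['cy']],[0,0,1]]),c['D'],np.asarray(c['rvec'],float),np.asarray(c['tvec'],float)
def cast(c,uv,z):
    K,D,r,t=cam(c); uv=np.asarray(uv,float).reshape(-1,1,2)
    n=cv2.undistortPoints(uv,K,D)[:,0]; R=cv2.Rodrigues(r)[0]
    d=np.c_[n,np.ones(len(n))]@R; o=-R.T@t
    return o+d*((z-o[2])/d[:,2])[:,None]
def proj(c,P):
    K,D,r,t=cam(c); return cv2.projectPoints(np.asarray(P,float).reshape(-1,1,3),r,t,K,D)[0][:,0]
def cloud(c,d):
    K,D,r,t=cam(c); v,u=np.mgrid[:420,:560]
    n=cv2.undistortPoints(np.c_[u.ravel(),v.ravel()].astype(float).reshape(-1,1,2),K,D)[:,0]
    P=np.c_[n,np.ones(len(n))]*d.ravel()[:,None]; R=cv2.Rodrigues(r)[0]
    return ((P-t)@R).reshape(420,560,3)
E
python3 - <<'E'
from h import *
c=vision.calibration('top'); im=cv2.imread('pics/top0.png'); d=np.load('pics/top0.npy')
P=cloud(c,d); Z=P[...,2]
print(proj(c,[[0,0,0],[241,494,256]]).round(), 'table z',np.median(Z[300:340,330:350]))
# heights blobs in the stock region
m=((Z>14)&(Z<160)).astype(np.uint8); m[:125]=0;m[350:]=0;m[:,:60]=0;m[:,440:]=0
n,l,st,ce=cv2.connectedComponentsWithStats(m)
for i in range(1,n):
    if st[i,4]<60: continue
    q=P[l==i]; zt=np.percentile(q[:,2],95); top=q[q[:,2]>zt-8]
    r=cv2.minAreaRect(top[:,:2].astype(np.float32))
    print(ce[i].round(),st[i,4],'ztop %.0f'%zt,np.round(r[0],1),np.round(r[1],1),round(r[2],1))
# trays by wood colour/rim
hsv=cv2.cvtColor(im,cv2.COLOR_BGR2HSV)
for nm,(u0,v0,u1,v1) in dict(two=(80,195,165,295),three=(350,178,440,308)).items():
    w=cv2.inRange(hsv[v0:v1,u0:u1],(5,70,40),(25,255,255)); w=cv2.morphologyEx(w,cv2.MORPH_CLOSE,np.ones((3,3)))
    k,l,st,_=cv2.connectedComponentsWithStats(w); i=1+st[1:,4].argmax()
    v,u=np.nonzero(l==i); r=cv2.minAreaRect(cast(c,np.c_[u+u0,v+v0],12)[:,:2].astype(np.float32)); print(nm,r)
cv2.imwrite('pics/crop0.png',cv2.resize(im[130:310,80:440],None,fx=2.2,fy=2.2,interpolation=cv2.INTER_CUBIC))
E
```

```text
[[259. 467.]
 [-34. 384.]] table z -0.6860015959957949
[101. 133.] 817 ztop 59 [722.1 364.4] [ 40.1 105.6] 1.5
[320. 132.] 253 ztop 26 [ 752.7 -116.9] [30.3 89.1] 2.4
[213. 143.] 515 ztop 71 [711.5 120.3] [45.9 43.9] 69.7
[165. 169.] 506 ztop 71 [651.4 221.2] [44.2 43. ] 47.1
[273. 182.] 611 ztop 73 [628.1 -12. ] [56.2 42.9] 75.7
[209. 190.] 487 ztop 71 [607.7 123.7] [45.1 45.9] 3.2
[319. 195.] 206 ztop 93 [ 605.4 -114.4] [10.5 10.7] 75.9
[265. 259.] 941 ztop 35 [463.8   0.8] [72.9 71. ] 1.7
[210. 262.] 884 ztop 26 [453.8 119. ] [79.7 53.1] 71.6
[321. 260.] 191 ztop 63 [ 465.5 -119.5] [25.2 25.7] 1.6
[283. 318.] 842 ztop 26 [336.7 -42.8] [51.6 78.5] 62.0
[198. 320.] 899 ztop 27 [328.  140.5] [79.7 52.3] 43.4
two ((486.6815490722656, 319.88885498046875), (88.90731811523438, 168.44387817382812), 65.05866241455078)
three ((507.21466064453125, -294.1217956542969), (93.0828857421875, 244.92874145507812), 70.44782257080078)
```

View pics/crop0.png

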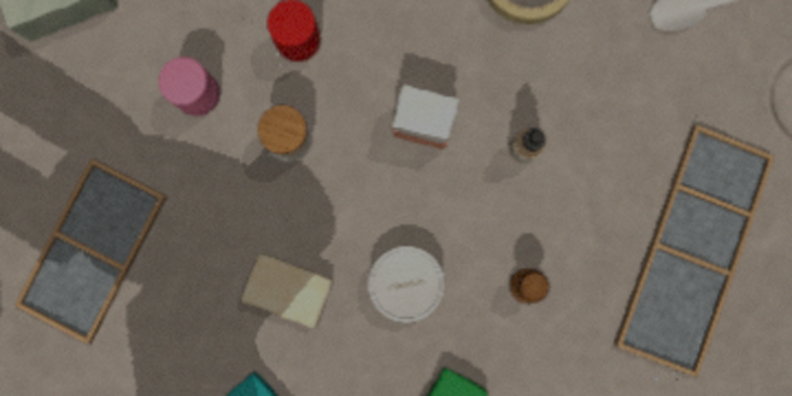

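The crop confirms the cream bar, wooden-lidded jar, dropper, stamp and block. I'll check the fingertip height in the scene depth, then work out the moves.

```bash
cat >> h.py <<'E'
def go(x,y,z,jaw):
    """shift/turn (cm, rad, tool axes) from the present pose to TCP x,y,z with jaw axis at 'jaw' deg (world)"""
    s=sense(); R=Rn.from_euler('xyz',s['orientation']).as_matrix()
    Rt0=min((Rn.from_euler('xyz',[np.pi,0,np.radians(jaw+90+k)]) for k in (0,180,-180)),key=lambda q:(Rn.from_matrix(R).inv()*q).magnitude())
    rv=(Rn.from_matrix(R).inv()*Rt0).as_rotvec()
    print('lin',np.round(R.T@(np.array([x,y,z])-s['position'])/10,2),'rot',np.round(rv,3),'t',round(s['clock'],2))
E
python3 - <<'E'
from h import *
c=vision.calibration('scene'); P=cloud(c,np.load('pics/scene0.npy'))
q=P.reshape(-1,3); m=(np.hypot(q[:,0]-241,q[:,1]-494)<75)&(q[:,2]>150)&(q[:,2]<420); q=q[m]
o=q[np.argsort(q[:,2])]; print(m.sum(),o[::8][:12].round(), proj(c,[[241,494,231]]))
go(453.8,119,150,-18.4); go(453.8,119,38,-18.4)
E
```

```text
1499 [[217. 452. 241.]
 [258. 532. 244.]
 [262. 526. 245.]
 [224. 445. 247.]
 [250. 533. 249.]
 [270. 530. 250.]
 [256. 529. 252.]
 [255. 534. 253.]
 [263. 525. 254.]
 [255. 534. 256.]
 [209. 447. 257.]
 [210. 450. 258.]] [[ 83.2359901  115.14149078]]
lin [-35.59 -24.35  10.58] rot [-2.000e-03  1.000e-03  1.438e+00] t 0.1
lin [-35.59 -24.33  21.78] rot [-2.000e-03  1.000e-03  1.438e+00] t 0.1
```

```bash
python3 -m jog '{"delta_rot":[[0,0,0.18],[0,0,0.36],[0,0,0.54],[0,0,0.72],[0,0,0.9],[0,0,1.08],[0,0,1.26],[0,0,1.438],[0,0,1.438],[0,0,1.438],[0,0,1.438]],"linear":[[-5,-3.4,1.2],[-9,-6.2,2.4],[-13.5,-9.2,3.6],[-18,-12.3,5],[-22.5,-15.4,6],[-27,-18.4,8],[-31.5,-21.5,10],[-35.6,-24.35,10.6],[-35.6,-24.35,10.6],[-35.6,-24.35,10.6],[-35.6,-24.35,10.6]],"fingers":[8.5,8.5,8.5,8.5,8.5,8.5,8.5,8.5,8.5,8.5,8.5]}'
python3 - <<'E'
from h import *
go(453.8,119,30,-18.4); im,d=vision.get_image('wrist'); c=vision.calibration('wrist')
cv2.imwrite('pics/w1.png',im); P=cloud(c,d); m=(P[...,2]>15)&(P[...,2]<40)&(np.hypot(P[...,0]-454,P[...,1]-119)<70)
if m.sum()>50: print(m.sum(),cv2.minAreaRect(P[m][:,:2].astype(np.float32)),np.median(P[m][:,2]))
E
```

```text
clock: 1.48
position: [453.6, 120.4, 150.4]
orientation: [-3.141, -0.0, 1.252]
wrist_force: [-0.4, 0.9, -0.0]
grip_width: 84.8
lin [-0.13  0.07 12.04] rot [-0.    -0.     0.002] t 1.48
6297 ((455.4695739746094, 119.54911804199219), (79.4569091796875, 52.816246032714844), 70.78902435302734) 25.509885894468386
```

View pics/w1.png

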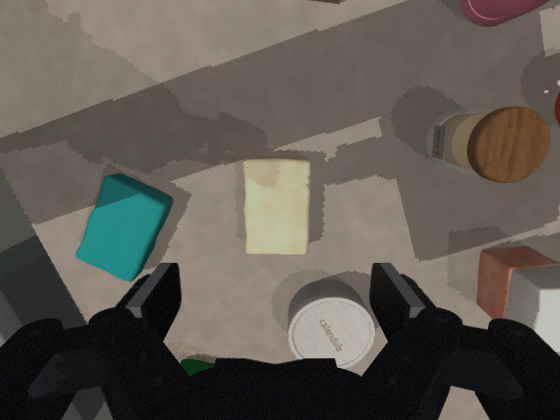

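The wrist view shows the cream bar at (277,207), square between the jaws, and agrees with the top view to within 2 mm. Descend and grip.

```bash
python3 -m jog '{"delta_rot":[[0,0,0],[0,0,0],[0,0,0],[0,0,0],[0,0,0],[0,0,0],[0,0,0],[0,0,0],[0,0,0],[0,0,0],[0,0,0],[0,0,0]],"linear":[[-0.1,0.1,4],[-0.1,0.1,8],[-0.1,0.1,11],[-0.1,0.1,12],[-0.1,0.1,12],[-0.1,0.1,12],[-0.1,0.1,12],[-0.1,0.1,12],[-0.1,0.1,12],[-0.1,0.1,10],[-0.1,0.1,5],[-0.1,0.1,0]],"fingers":[8.5,8.5,8.5,8.5,4.5,4.5,4.5,4.5,4.5,4.5,4.5,4.5]}'
python3 -c "
from h import *
go(446,-272.4,120,70.45); go(446,-272.4,36,70.45)"
```

```text
clock: 3.02
position: [454.6, 118.1, 151.8]
orientation: [-3.141, 0.0, 1.25]
wrist_force: [2.0, 0.3, -1.4]
grip_width: 52.3
lin [-37.32  11.51   3.18] rot [-0.    -0.    -1.551] t 3.02
lin [-37.32  11.52  11.58] rot [-0.    -0.    -1.551] t 3.02
```

```bash
python3 -m jog '{"delta_rot":[[0,0,-0.15],[0,0,-0.3],[0,0,-0.45],[0,0,-0.6],[0,0,-0.75],[0,0,-0.9],[0,0,-1.05],[0,0,-1.2],[0,0,-1.35],[0,0,-1.551],[0,0,-1.551],[0,0,-1.551]],"linear":[[-3,1,0],[-7,2.2,0],[-11,3.4,0],[-15,4.6,0],[-19,5.9,0],[-23,7.1,0],[-27,8.3,0],[-31,9.6,1],[-35,10.8,2],[-37.3,11.5,3.2],[-37.3,11.5,3.2],[-37.3,11.5,3.2]],"fingers":[4.5,4.5,4.5,4.5,4.5,4.5,4.5,4.5,4.5,4.5,4.5,4.5]}'
python3 - <<'E'
from h import *
go(446,-272.4,36,70.45)
im,d=vision.get_image('wrist'); cv2.imwrite('pics/w2.png',im); np.save('pics/w2.npy',d); c=vision.calibration('wrist')
print(proj(c,[[446,-272.4,12],[507.2,-294.1,12]]))
E
```

```text
clock: 4.53
position: [446.2, -271.4, 118.5]
orientation: [3.141, -0.0, 2.798]
wrist_force: [-0.8, 0.8, -1.4]
grip_width: 52.1
lin [-0.02 -0.1   8.25] rot [ 0.    -0.    -0.002] t 4.53
[[275.53392946 216.53232696]
 [275.67337189 295.45986369]]
```

View pics/w2.png

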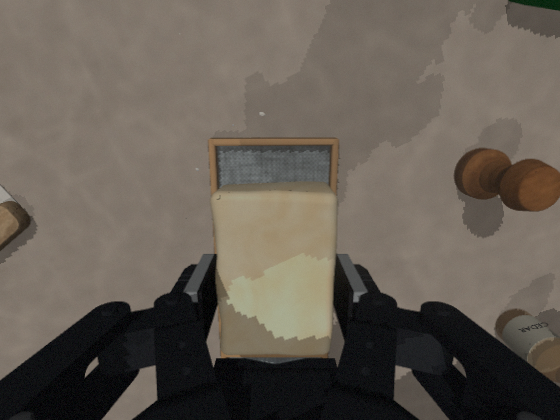

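The bar hangs centred over the big bay: the rim spans u 208–340 with its end at v 138, which matches my prediction. Lower and release.

```bash
python3 -m jog '{"delta_rot":[[0,0,0],[0,0,0],[0,0,0],[0,0,0],[0,0,0],[0,0,0],[0,0,0],[0,0,0],[0,0,0],[0,0,0],[0,0,0],[0,0,0]],"linear":[[0,-0.1,3],[0,-0.1,6],[0,-0.1,7.5],[0,-0.1,8.3],[0,-0.1,8.3],[0,-0.1,8.3],[0,-0.1,8.3],[0,-0.1,8.3],[0,-0.1,8],[0,-0.1,5],[0,-0.1,0],[0,-0.1,-5]],"fingers":[4.5,4.5,4.5,4.5,4.5,6.5,6.5,6.5,6.5,7.5,7.5,7.5]}'
python3 -c "
from h import *
go(465.5,-119.5,170,70.45); go(465.5,-119.5,52,70.45)"
```

```text
clock: 6.08
position: [445.8, -272.8, 169.6]
orientation: [3.141, -0.001, 2.801]
wrist_force: [0.8, -0.9, 0.7]
grip_width: 74.7
lin [ 3.27 15.11 -0.03] rot [ 0.    -0.001  0.   ] t 6.08
lin [ 3.26 15.11 11.77] rot [ 0.    -0.001  0.   ] t 6.08
```

```bash
python3 -m jog '{"delta_rot":[[0,0,0],[0,0,0],[0,0,0],[0,0,0],[0,0,0],[0,0,0],[0,0,0],[0,0,0],[0,0,0],[0,0,0],[0,0,0],[0,0,0]],"linear":[[1.5,6,0],[2.5,11,0],[3.3,15.1,0],[3.3,15.1,0],[3.3,15.1,4],[3.3,15.1,8],[3.3,15.1,11],[3.3,15.1,11.6],[3.3,15.1,11.6],[3.3,15.1,11.6],[3.3,15.1,11.6],[3.3,15.1,11.6]],"fingers":[7.5,7.5,7.5,7.5,7.5,7.5,7.5,7.5,7.5,2,2,2]}'
python3 -c "
from h import *
print(sense()['grip_width'])"
```

```text
clock: 7.58
position: [466.3, -120.1, 53.5]
orientation: [-3.141, 0.002, 2.801]
wrist_force: [-1.3, 0.5, 6.3]
grip_width: 26.6
26.562483177957326
```

```bash
python3 -m jog '{"delta_rot":[[0,0,0],[0,0,0],[0,0,0],[0,0,0],[0,0,0],[0,0,0]],"linear":[[0,0,0],[0,0,0],[0,0,0],[0,0,-3],[0,0,-8],[0,0,-12]],"fingers":[2,2,2,2,2,2]}'
python3 -c "
from h import *
go(589.2,-323.2,130,70.45); go(589.2,-323.2,59,70.45)"
```

```text
clock: 8.32
position: [465.6, -119.7, 174.4]
orientation: [-3.141, 0.001, 2.801]
wrist_force: [-0.2, 0.5, -0.9]
grip_width: 27.2
lin [-18.45 -15.05   4.46] rot [-0.     0.001  0.001] t 8.32
lin [-18.44 -15.05  11.56] rot [-0.     0.001  0.001] t 8.32
```

```bash
python3 -m jog '{"delta_rot":[[0,0,0],[0,0,0],[0,0,0],[0,0,0],[0,0,0],[0,0,0],[0,0,0],[0,0,0],[0,0,0],[0,0,0]],"linear":[[-4,-3.3,0],[-8,-6.6,0],[-12,-9.9,0],[-16,-13,0],[-18.45,-15.05,2],[-18.45,-15.05,4.5],[-18.45,-15.05,4.5],[-18.45,-15.05,4.5],[-18.45,-15.05,4.5],[-18.45,-15.05,4.5]],"fingers":[2,2,2,2,2,2,2,2,2,2]}'
python3 - <<'E'
from h import *
go(589.2,-323.2,58.5,70.45)
im,d=vision.get_image('wrist'); cv2.imwrite('pics/w3.png',im)
print(proj(vision.calibration('wrist'),[[589.2,-323.2,4]]))
E
```

```text
clock: 9.57
position: [589.4, -323.1, 128.7]
orientation: [-3.141, 0.002, 2.801]
wrist_force: [0.2, 0.4, -1.4]
grip_width: 26.9
lin [ 0.03 -0.01  7.02] rot [-0.001  0.002  0.001] t 9.57
[[277.10361632 209.43419179]]
```

View pics/w3.png

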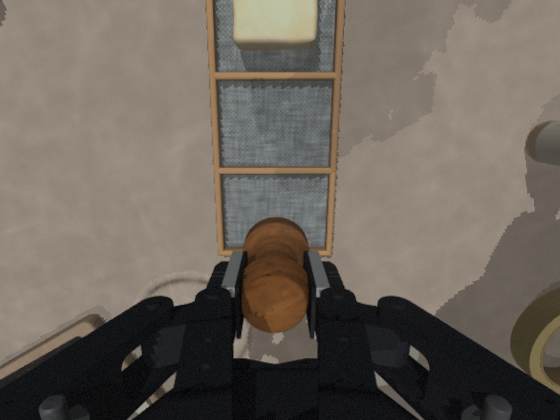

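The bar sits in the big bay. The small bay's centre is at about (276,212), against a predicted (277,209), and the stamp hangs upright. Lower and release.

```bash
python3 -m jog '{"delta_rot":[[0,0,0],[0,0,0],[0,0,0],[0,0,0],[0,0,0],[0,0,0],[0,0,0],[0,0,0],[0,0,0],[0,0,0],[0,0,0],[0,0,0]],"linear":[[0,0,3],[0,0,5.5],[0,0,6.6],[0,0,7],[0,0,7],[0,0,7],[0,0,7],[0,0,7],[0,0,7],[0,0,3],[0,0,-2],[0,0,-8]],"fingers":[2,2,2,2,2,2,5.5,5.5,5.5,5.5,6,6]}'
python3 -c "
from h import *
go(605.4,-114.4,200,70.45); go(605.4,-114.4,58,70.45)"
```

```text
clock: 11.12
position: [588.4, -322.8, 207.7]
orientation: [3.141, -0.002, 2.801]
wrist_force: [0.1, -0.9, 0.4]
grip_width: 60.2
lin [ 5.36 20.21  0.79] rot [ 0.001 -0.002  0.   ] t 11.12
lin [ 5.33 20.19 14.99] rot [ 0.001 -0.002  0.   ] t 11.12
```

```bash
python3 -m jog '{"delta_rot":[[0,0,0],[0,0,0],[0,0,0],[0,0,0],[0,0,0],[0,0,0],[0,0,0],[0,0,0],[0,0,0],[0,0,0],[0,0,0],[0,0,0]],"linear":[[1.5,6,0],[3,12,0],[4.5,17,0],[5.35,20.2,0],[5.35,20.2,0.5],[5.35,20.2,4],[5.35,20.2,8],[5.35,20.2,12],[5.35,20.2,14.5],[5.35,20.2,15],[5.35,20.2,15],[5.35,20.2,15]],"fingers":[7.5,7.5,7.5,7.5,7.5,7.5,7.5,7.5,7.5,7.5,7.5,2]}'
python3 -m jog '{"delta_rot":[[0,0,0],[0,0,0],[0,0,0],[0,0,0],[0,0,0],[0,0,0],[0,0,0],[0,0,0]],"linear":[[0,0,0],[0,0,0],[0,0,0],[0,0,0],[0,0,0],[0,0,-4],[0,0,-9],[0,0,-13]],"fingers":[2,2,2,2,2,2,2,2]}'
python3 - <<'E'
from h import *
go(527.9,-301.5,190,70.45)
im,d=vision.get_image('wrist'); cv2.imwrite('pics/w4.png',im)
E
```

```text
clock: 12.62
position: [607.1, -115.6, 58.8]
orientation: [-3.141, 0.003, 2.801]
wrist_force: [1.2, -0.5, -0.7]
grip_width: 58.5
clock: 13.62
position: [606.3, -114.9, 189.4]
orientation: [-3.142, 0.001, 2.801]
wrist_force: [0.4, -0.7, -0.1]
grip_width: 28.0
lin [  1.16 -20.21  -0.06] rot [-0.     0.001  0.001] t 13.62
```

View pics/w4.png

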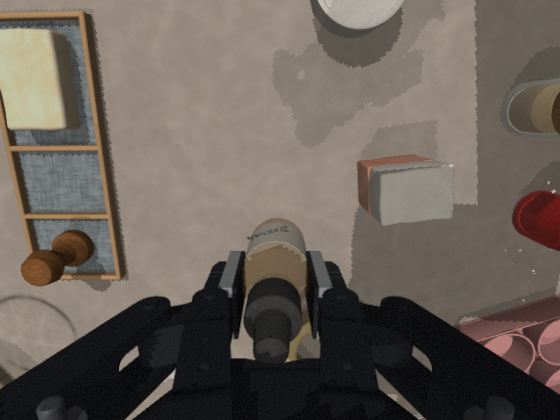

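The dropper is held upright at (275,300), and the stamp stands upright in its bay at (60,255).

```bash
python3 -m jog '{"delta_rot":[[0,0,0],[0,0,0],[0,0,0],[0,0,0],[0,0,0],[0,0,0],[0,0,0]],"linear":[[0.2,-4,0],[0.5,-9,0],[0.8,-14,0],[1,-18,0],[1.15,-20.2,0],[1.15,-20.2,0],[1.15,-20.2,0]],"fingers":[2,2,2,2,2,2,2]}'
python3 -m jog '{"delta_rot":[[0,0,0],[0,0,0],[0,0,0],[0,0,0],[0,0,0],[0,0,0],[0,0,0],[0,0,0],[0,0,0]],"linear":[[0,0,4],[0,0,8],[0,0,11],[0,0,12.2],[0,0,12.6],[0,0,12.6],[0,0,12.6],[0,0,12.6],[0,0,12.6]],"fingers":[2,2,2,2,2,2,2,5.5,5.5]}'
python3 -m jog '{"delta_rot":[[0,0,0],[0,0,0],[0,0,0],[0,0,0],[0,0,0],[0,0,0]],"linear":[[0,0,0],[0,0,-2],[0,0,-6],[0,0,-11],[0,0,-16],[0,0,-16]],"fingers":[5.5,6,6,6,6,6]}'
python3 - <<'E'
from h import *
go(628.1,-12,220,-14.3)
im,d=vision.get_image('wrist'); cv2.imwrite('pics/w5.png',im)
E
```

```text
clock: 14.55
position: [528.1, -300.2, 187.2]
orientation: [3.141, -0.0, 2.801]
wrist_force: [0.6, 0.9, -0.4]
grip_width: 28.5
clock: 15.68
position: [527.8, -301.6, 61.3]
orientation: [-3.141, 0.0, 2.801]
wrist_force: [0.3, 0.1, -0.7]
grip_width: 54.8
clock: 16.42
position: [529.7, -303.2, 226.4]
orientation: [-3.138, 0.009, 2.801]
wrist_force: [0.0, -0.3, -0.6]
grip_width: 60.0
lin [ 0.46 30.74  0.53] rot [0.004 0.01  1.479] t 16.43
```

View pics/w5.png

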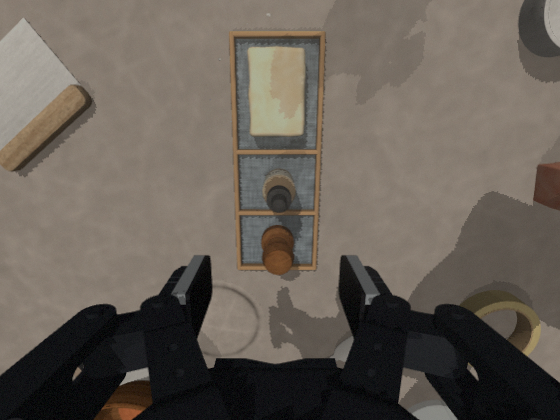

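All three items stand in tray_three: bar at (276,90), dropper at (278,190), stamp at (277,245). Next is the block.

```bash
python3 -m jog '{"delta_rot":[[0,0,0.16],[0,0,0.33],[0,0,0.5],[0,0,0.66],[0,0,0.83],[0,0,1.0],[0,0,1.16],[0,0,1.33],[0,0,1.479],[0,0,1.479],[0,0,1.479],[0,0,1.479]],"linear":[[0,3,0],[0.1,7,0],[0.2,11,0],[0.3,15,0],[0.3,19,0],[0.3,23,0],[0.4,27,0],[0.4,29,0],[0.4,30.7,0.5],[0.4,30.7,0.5],[0.4,30.7,0.5],[0.4,30.7,0.5]],"fingers":[8,8,8,8,8,8,8,8,8,8,8,8]}'
python3 - <<'E'
from h import *
go(628.1,-12,46,-14.3)
E
```

```text
clock: 17.98
position: [626.4, -11.7, 216.1]
orientation: [-3.141, 0.0, 1.322]
wrist_force: [-0.4, 0.4, 0.7]
grip_width: 80.0
lin [ 0.02  0.18 17.01] rot [-0.     0.     0.001] t 17.98
```

```bash
python3 -m jog '{"delta_rot":[[0,0,0],[0,0,0],[0,0,0],[0,0,0],[0,0,0],[0,0,0],[0,0,0],[0,0,0],[0,0,0],[0,0,0],[0,0,0],[0,0,0]],"linear":[[0,0.1,4],[0,0.1,8],[0,0.1,12],[0,0.1,15.5],[0,0.1,17],[0,0.1,17],[0,0.1,17],[0,0.1,17],[0,0.1,17],[0,0.1,17],[0,0.1,17],[0,0.1,17]],"fingers":[8,8,8,8,8,8,3.5,3.5,3.5,3.5,3.5,3.5]}'
python3 -m jog '{"delta_rot":[[0,0,0],[0,0,0],[0,0,0],[0,0,0],[0,0,0],[0,0,0]],"linear":[[0,0,-2],[0,0,-6],[0,0,-11],[0,0,-16],[0,0,-16],[0,0,-16]],"fingers":[3.5,3.5,3.5,3.5,3.5,3.5]}'
python3 - <<'E'
from h import *
go(523.4,302.8,205,-24.9)
E
```

```text
clock: 19.48
position: [628.8, -11.3, 48.2]
orientation: [3.138, -0.0, 1.322]
wrist_force: [-0.2, -0.7, 6.9]
grip_width: 43.0
clock: 20.23
position: [626.9, -10.8, 205.7]
orientation: [-3.141, 0.0, 1.322]
wrist_force: [-0.2, -0.2, -2.4]
grip_width: 42.9
lin [ 27.85 -17.75   0.09] rot [-0.001  0.     0.186] t 20.23
```

```bash
python3 -m jog '{"delta_rot":[[0,0,0.03],[0,0,0.06],[0,0,0.1],[0,0,0.14],[0,0,0.186],[0,0,0.186],[0,0,0.186],[0,0,0.186],[0,0,0.186],[0,0,0.186]],"linear":[[3,-2,0],[7,-4.5,0],[11,-7,0],[15,-9.6,0],[19,-12.1,0],[23,-14.7,0],[26.5,-16.9,0],[27.9,-17.8,0],[27.9,-17.8,5],[27.9,-17.8,7]],"fingers":[3.5,3.5,3.5,3.5,3.5,3.5,3.5,3.5,3.5,3.5]}'
python3 - <<'E'
from h import *
go(523.4,302.8,53,-24.9)
im,d=vision.get_image('wrist'); cv2.imwrite('pics/w6.png',im)
print(proj(vision.calibration('wrist'),[[523.4,302.8,4],[450,337,4]]))
E
```

```text
clock: 21.48
position: [521.5, 302.1, 132.1]
orientation: [-3.137, 0.005, 1.136]
wrist_force: [0.1, -0.4, -2.4]
grip_width: 43.1
lin [0.19 0.18 7.91] rot [-0.005  0.005 -0.   ] t 21.48
[[277.40450592 204.27840795]
 [174.31117406 204.08527703]]
```

View pics/w6.png

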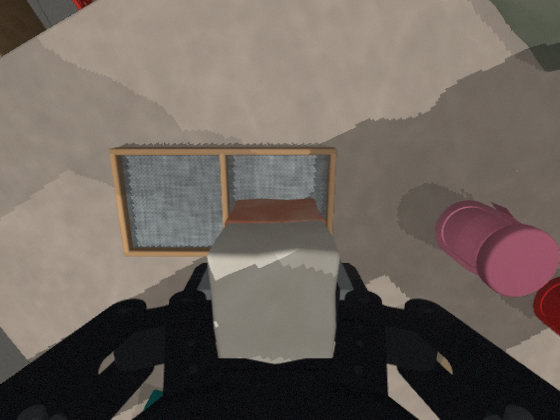

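The tray_two bay spans u 229–330 and v 155–250, and its predicted centre (277,204) matches. Lower.

```bash
python3 -m jog '{"delta_rot":[[0,0,0],[0,0,0],[0,0,0],[0,0,0],[0,0,0],[0,0,0],[0,0,0],[0,0,0],[0,0,0],[0,0,0],[0,0,0],[0,0,0]],"linear":[[0,0.1,2.5],[0,0.1,5],[0,0.1,7],[0,0.1,7.7],[0,0.1,7.9],[0,0.1,7.9],[0,0.1,7.9],[0,0.1,7.9],[0,0.1,7.9],[0,0.1,7.9],[0,0.1,7.9],[0,0.1,7.9]],"fingers":[3.5,3.5,3.5,3.5,3.5,3.5,3.5,3.5,6.5,6.5,6.5,6.5]}'
python3 -m jog '{"delta_rot":[[0,0,0],[0,0,0],[0,0,0],[0,0,0],[0,0,0],[0,0,0],[0,0,0]],"linear":[[0,0,-2],[0,0,-6],[0,0,-11],[0,0,-15],[0,0,-15],[0,0,-15],[0,0,-15]],"fingers":[6.5,7,8,8,8,8,8]}'
python3 - <<'E'
from h import *
go(607.7,123.7,200,65.1)
E
```

```text
clock: 23.02
position: [524.7, 302.8, 57.4]
orientation: [3.141, -0.0, 1.136]
wrist_force: [0.6, -0.1, -1.0]
grip_width: 64.9
clock: 23.9
position: [523.8, 302.5, 205.6]
orientation: [-3.139, 0.002, 1.136]
wrist_force: [-0.1, -0.6, -0.2]
grip_width: 79.9
lin [-12.68  15.14   0.55] rot [-0.     0.004  1.57 ] t 23.9
```

```bash
python3 -m jog '{"delta_rot":[[0,0,0.17],[0,0,0.35],[0,0,0.52],[0,0,0.7],[0,0,0.87],[0,0,1.05],[0,0,1.22],[0,0,1.4],[0,0,1.57],[0,0,1.57],[0,0,1.57],[0,0,1.57]],"linear":[[-2,2.4,0],[-4,4.8,0],[-6,7.2,0],[-8,9.6,0],[-10,12,0],[-12,14.3,0],[-12.7,15.1,0.5],[-12.7,15.1,0.5],[-12.7,15.1,0.5],[-12.7,15.1,0.5],[-12.7,15.1,0.5],[-12.7,15.1,0.5]],"fingers":[8.5,8.5,8.5,8.5,8.5,8.5,8.5,8.5,8.5,8.5,8.5,8.5]}'
python3 - <<'E'
from h import *
go(607.7,123.7,46,65.1)
im,d=vision.get_image('wrist'); cv2.imwrite('pics/w7.png',im)
print(proj(vision.calibration('wrist'),[[607.7,123.7,70],[523.4,302.8,4]]))
E
```

```text
clock: 25.4
position: [608.0, 124.1, 202.0]
orientation: [3.141, 0.0, -0.432]
wrist_force: [0.4, 0.5, -0.6]
grip_width: 84.8
lin [-0.    0.05 15.6 ] rot [0.    0.    0.002] t 25.4
[[273.7085684  209.34048416]
 [162.16989099 321.92686479]]
```

View pics/w7.png

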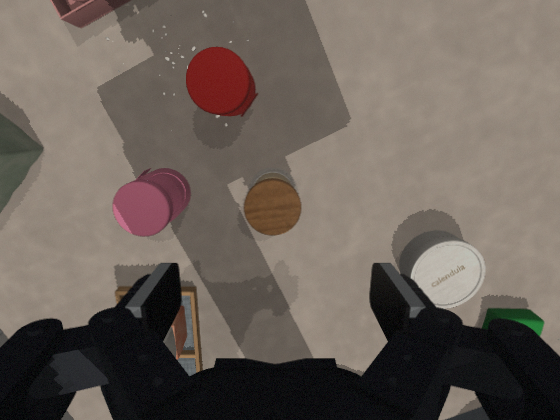

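The wooden-lidded jar is at (273,207), as predicted, with the pink and red ones clear of the fingers. Descend and grip.

```bash
python3 -m jog '{"delta_rot":[[0,0,0],[0,0,0],[0,0,0],[0,0,0],[0,0,0],[0,0,0],[0,0,0],[0,0,0],[0,0,0],[0,0,0],[0,0,0],[0,0,0]],"linear":[[0,0,4],[0,0,8],[0,0,12],[0,0,14.5],[0,0,15.6],[0,0,15.6],[0,0,15.6],[0,0,15.6],[0,0,15.6],[0,0,15.6],[0,0,15.6],[0,0,15.6]],"fingers":[8.5,8.5,8.5,8.5,8.5,8.5,4,4,4,4,4,4]}'
python3 -m jog '{"delta_rot":[[0,0,0],[0,0,0],[0,0,0],[0,0,0],[0,0,0],[0,0,0]],"linear":[[0,0,-2],[0,0,-6],[0,0,-11],[0,0,-16],[0,0,-16],[0,0,-16]],"fingers":[4,4,4,4,4,4]}'
python3 - <<'E'
from h import *
go(450,337,205,65.1)
E
```

```text
clock: 26.95
position: [609.3, 124.1, 48.0]
orientation: [-3.14, -0.003, -0.434]
wrist_force: [0.7, 0.5, 5.2]
grip_width: 45.5
clock: 27.7
position: [607.5, 124.0, 205.8]
orientation: [3.141, 0.001, -0.434]
wrist_force: [0.1, 0.5, -2.3]
grip_width: 45.9
lin [-23.25 -12.7    0.09] rot [0.    0.001 0.   ] t 27.7
```

```bash
python3 -m jog '{"delta_rot":[[0,0,0],[0,0,0],[0,0,0],[0,0,0],[0,0,0],[0,0,0],[0,0,0],[0,0,0],[0,0,0]],"linear":[[-3,-1.6,0],[-7,-3.8,0],[-11,-6,0],[-15,-8.2,0],[-19,-10.4,0],[-22.5,-12.3,0],[-23.25,-12.7,0],[-23.25,-12.7,0],[-23.25,-12.7,0]],"fingers":[4,4,4,4,4,4,4,4,4]}'
python3 - <<'E'
from h import *
go(450,337,53,65.1)
im,d=vision.get_image('wrist'); cv2.imwrite('pics/w8.png',im)
print(proj(vision.calibration('wrist'),[[450,337,4],[523.4,302.8,4]]))
E
```

```text
clock: 28.82
position: [451.1, 336.1, 205.6]
orientation: [3.14, 0.0, -0.435]
wrist_force: [0.1, -0.7, -0.9]
grip_width: 45.9
lin [-0.14 -0.05 15.26] rot [ 0.001  0.    -0.001] t 28.82
[[272.9686815  192.03932292]
 [272.82825957 108.53930281]]
```

View pics/w8.png

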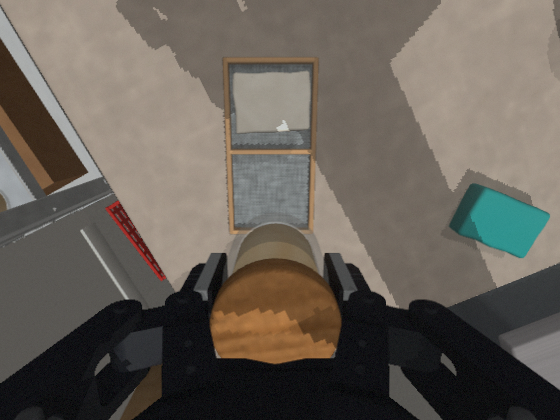

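The block stands in the far bay, its white top at (271,102). The near bay's centre is about (272,192), as predicted. Lower the jar.

```bash
python3 -m jog '{"delta_rot":[[0,0,0],[0,0,0],[0,0,0],[0,0,0],[0,0,0],[0,0,0],[0,0,0],[0,0,0],[0,0,0],[0,0,0],[0,0,0],[0,0,0]],"linear":[[-0.1,0,4],[-0.1,0,8],[-0.1,0,12],[-0.1,0,14.5],[-0.1,0,15.2],[-0.1,0,15.3],[-0.1,0,15.3],[-0.1,0,15.3],[-0.1,0,15.3],[-0.1,0,15.3],[-0.1,0,15.3],[-0.1,0,15.3]],"fingers":[4,4,4,4,4,4,4,4,4,7,7,7]}'
python3 -m jog '{"delta_rot":[[0,0,0],[0,0,0],[0,0,0],[0,0,0],[0,0,0],[0,0,0],[0,0,0],[0,0,0]],"linear":[[0,0,0],[0,0,-2],[0,0,-6],[0,0,-11],[0,0,-15],[0,0,-17],[-6,0,-19],[-12,0,-19]],"fingers":[7,7,8,8,8,8,8,8]}'
python3 - <<'E'
from h import *
c=vision.calibration('top'); im,d=vision.get_image('top'); cv2.imwrite('pics/top1.png',cv2.resize(im[100:310,70:450],None,fx=2.1,fy=2.1,interpolation=cv2.INTER_CUBIC))
im2,_=vision.get_image('wrist'); cv2.imwrite('pics/w9.png',im2)
P=cloud(c,d); Z=P[...,2]
m=((Z>14)&(Z<160)).astype(np.uint8); m[:95]=0;m[350:]=0;m[:,:60]=0;m[:,440:]=0
n,l,st,ce=cv2.connectedComponentsWithStats(m)
T={'two':(486.7,319.9,-24.95),'three':(507.2,-294.1,-19.55)}
for i in range(1,n):
    if st[i,4]<60: continue
    q=P[l==i]; zt=np.percentile(q[:,2],95); r=cv2.minAreaRect(q[q[:,2]>zt-8][:,:2].astype(np.float32)); e=''
    for k,(x,y,a) in T.items():
        if np.hypot(r[0][0]-x,r[0][1]-y)<130:
            a=np.radians(a); dx,dy=r[0][0]-x,r[0][1]-y; e=k,round(dx*np.cos(a)+dy*np.sin(a),1),round(-dx*np.sin(a)+dy*np.cos(a),1)
    print(ce[i].round(),'ztop %.0f'%zt,np.round(r[0],1),np.round(r[1],1),e)
E
```

```text
clock: 30.38
position: [449.8, 337.5, 53.4]
orientation: [-3.141, -0.0, -0.434]
wrist_force: [-1.0, 0.3, -0.8]
grip_width: 70.2
clock: 31.38
position: [340.9, 388.7, 245.0]
orientation: [-3.138, -0.002, -0.436]
wrist_force: [-0.1, 0.6, 0.3]
grip_width: 80.0
[218. 100.] ztop 30 [819.6 119.3] [ 17.9 198.6] 
[320. 117.] ztop 26 [ 786.5 -116.1] [96.6 98.5] 
[103. 125.] ztop 59 [748.4 367.4] [ 65.2 101. ] 
[213. 143.] ztop 71 [711.4 120.6] [46.  44.3] 
[165. 169.] ztop 71 [651.3 221. ] [43.5 43. ] 
[412. 206.] ztop 67 [ 589.8 -322.5] [25.1 27.3] ('three', np.float64(87.3), np.float64(0.9))
[124. 226.] ztop 77 [524.  302.5] [56.  43.5] ('two', np.float64(41.2), np.float64(-0.0))
[404. 233.] ztop 99 [ 526.7 -301.3] [10.6  9.7] ('three', np.float64(20.8), np.float64(-0.3))
[265. 259.] ztop 35 [463.7   0.8] [73.  71.1] 
[107. 261.] ztop 75 [448.3 335.8] [46.8 44.7] ('two', np.float64(-41.5), np.float64(-1.8))
[388. 271.] ztop 30 [ 443.4 -274.1] [51.9 77.8] ('three', np.float64(-66.8), np.float64(-2.5))
[283. 318.] ztop 27 [336.9 -42.7] [51.7 78.2] 
[198. 320.] ztop 26 [328.  140.7] [79.4 52.4]
```

View pics/top1.png

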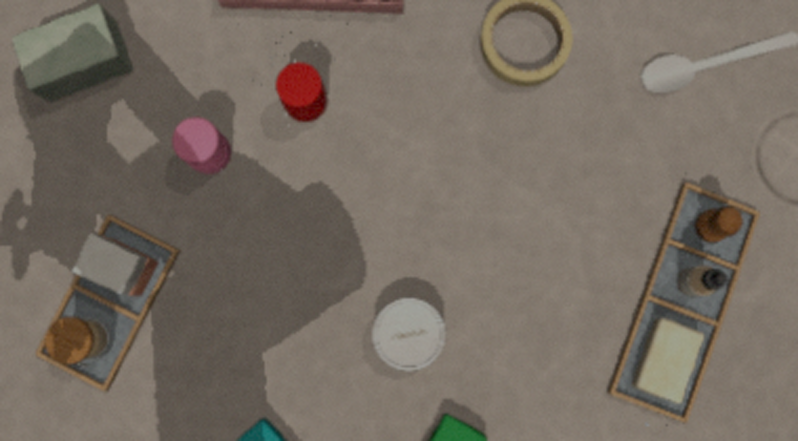

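All five items are upright in their bays. Top heights are each 4–6 mm above their table values, which puts them on the 4 mm floors, and they sit within 3 mm of the bay centres. The tin and tape are unmoved, and the gripper is clear.

```bash
python3 -c "
from workcell import job,sense
print(sense()['clock']); print(job.job_done())"
```

```text
31.475
the job is handed in; nothing more can be done
None
```

Both kits are made up, and the job was handed in at 31.5 s of the 125 s allowed. No verdict came back.

- **Three-bay tray:** the soap bar is in the big bay, the dropper in the middle and the stamp in the end bay.
- **Two-bay tray:** the block is in the far bay and the jar in the near one.
- **Placing:** the last top-view check put every item upright on its bay floor. The largest offsets from a bay centre are 1.8 mm along the tray and 2.5 mm across it, both on the bar.
- **Bystanders:** the tin reads the same place as at the start, within 0.1 mm. The tape's first measurement only caught part of it, so I judged it unmoved by comparing pictures; nothing went near it.
- **Disagreement:** the block was released with the tool reading about 4 mm above the planned height, so it may have dropped slightly. It was standing upright and seated afterwards.

No check failed.

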